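# Bolt the bean cooler's guard

## Robot

A 6-joint arm with a two-finger parallel gripper is mounted at the origin on the work surface. World frame = base frame: x ahead of the robot, y to its left, z up, the work surface at z = 0. Lengths are in mm, angles in rad, forces in N, time in s.
With the tool pointing down it reaches from about 325 to 750 mm from the base axis. Payload 7.6 kg.
Tool frame: the origin (TCP) lies at the very end of the fingers, on their centre line; the grasp point (between the pads) lies 19 mm behind it; y points along the fingers, x is the direction in which the jaws open and shut, and the axes are right-handed (so a half turn about y gives the same grasp; the last joint's range is limited). The gripper opens to 85 mm and grips with 20 to 120 N. Pads are 22 mm wide; open, the fingers measure 114 mm over their backs; the gripper's body (76 mm by 85 mm) begins 54 mm behind the grasp point. The pads swing forward as they close: fully open they stand 13 mm farther back than shut.
Start: joints at [-1.216, 0.052, 1.401, -0, 1.689, -0.07], TCP at [216.399, -478.348, 231.323] pointing down, gripper open.
Joint ranges: [-2.9, 2.9], [-0.91, 2.17], [0.12, 2.37], [-1.06, 4.2], [0.26, 2.73], [-2.93, 2.93]. Speed limits (rad/s): [2.57, 2.57, 3.01, 3.14, 3.14, 3.14].

## Interface

Orientations are given as a unit quaternion [x, y, z, w].
In Python, from plant import arm gives the robot as it stands.
- The arm moves only by the tool send_rows, never from a script. Its argument "plan" is a list of rows, each an object of numbers: "hand": the gripper's target within -1 to 1 (fully open at 1, half-way at 0, shut at -1); "x", "y", "z": the shift along the tool's x, y, z in mm; "ax", "ay", "az": the turn, a rotation vector about the tool's x, y, z in degrees. In form: [{"hand": .., "x": .., "y": .., "z": .., "ax": .., "ay": .., "az": ..}, ...]. A call has 1 to 12 rows; each row is the pose to reach, as a shift and turn from the pose commanded when the call began, along the tool's axes at that moment; what a row does not reach only later rows make up. A row lasts 1/12 s, in which the tool goes at most 41.7 mm and 7.16 degrees, less where a joint would pass 70% of its speed; a pose out of reach is approached as far as the arm can. A call with a gripper value outside its range is refused whole. The fingers move at their own pace and stop on an object; the grip force is fixed at half the most. Time passes only in rows, so rows that repeat a pose let the fingers close. It gives the time, the measured TCP pose, the force and the opening at its end, in the units of the state.
- arm.state(): the state, without advancing time (a new reading comes with each control period).
- arm.snapshot(name): name is "side" or "top" or "wrist"; returns the picture (400x640x3 uint8, red, green, blue); there is no depth.
- arm.camera_info(name): a dict with "intrinsics" (3x3 intrinsics, pixels), "R" (3x3) and "t" (3): a world point X has camera coordinates R X + t. Camera axes: x right, y down, z forward; pixel columns grow to the right and rows downward; lengths in mm; the calibration is good to about 2 mm. A picture is of the moment at which its call begins: read the wrist's pose just before it. camera_info takes no time and is no camera call; for the wrist camera it gives the pose at the moment of the call.
- arm.hand_in(): hands the job in, once; it reports no verdict.
The state is a dict: "clock": time; "q": joint angles; "qd": joint speeds; "effort": joint torques, N m; "ee_pos": TCP position; "ee_rot": TCP orientation; "force": force on the tool from outside, world axes, zero at the start; "ft_torque": the same for the moment, N m; "finger_gap": finger opening in mm.
Only numpy, scipy, OpenCV 4.12 (cv2) and the standard library are available. Lean on these libraries where they do the work, as an engineer would, in place of code of your own. Each camera call takes 0.05 s, during which the arm holds its last target.

## Task

The wire guard of the bean cooler is shut but not yet bolted. Press the thumb bar of the slide bolt's spring catch right down with one fingertip and keep it down while your other fingertip pushes the bolt by its upright tab all the way home through the eye of the guard, then let go so that the catch springs up and locks the bolt. Do not lift the guard, and leave everything else where it stands.

Things in the scene. Friction and masses are not known exactly. Their poses are not given: they have to be found in the camera images.
- cooler: bench-top bean cooler, fixed to the bench: grey box 400 x 400 mm, deck 110 mm above the bench, on it a round tray 270 mm across under a domed wire guard (loop handle, 202 mm above the bench at most). Origin on the bench under the box's centre. Own axes: -x to the cooler's front, where bolt and catch lie on the deck; +y the way the bolt slides home; z up
- bolt_tab (a point): middle of the upright face to push (it looks to the cooler's -y) of the bolt's thumb tab, 31 mm above the deck. The tab is an upright plate 28 mm wide (along the cooler's x), 6 mm thick, top 49 mm above the deck. It stands on the bolt, a flat steel bar 16 mm wide along the cooler's y, bar top 14 mm above the deck
- catch_bar (a point): middle of the top face of the catch's thumb bar, a ribbed dark plate 96 mm long (along the cooler's y) and 41 mm wide, in front of the bolt. This point is 56 mm in front (-x) of the bolt's line, 11 mm behind (-y) the tab's push face at the start and 32 mm above the deck. Pressed, it goes down 9 mm to a firm stop, 3 N at first, 6.5 N at the stop. A fingertip can slide along the bar while pressing
- catch_nose (a point): top of the catch's nose, which lies across the bolt 51 mm behind (cooler's -y) the tab's push face at the start, 8 mm long that way, its top 29 mm above the deck, rising to 37 mm as the catch is pressed: fingers come down between it and the tab
- catch_pivot (a point): middle of the pivot pin on which the catch tips, between thumb bar and bolt: 25 mm in front of the bolt's line, along the cooler's y, 26 mm above the deck, its end ears up to 33 mm. The space between the two fingertips straddles it
- catch (a joint): tip angle of the spring catch, rad: 0 up (nose in a notch of the bolt, bolt locked), 0.30 pressed to its stop; the nose is clear of the bolt above about 0.13; it springs up when let go
- bolt (a joint): slide of the bolt along the cooler's +y, m: starts within 1.5 mm of 0 (drawn back, nose in its first notch); 0.031 is its end stop, fully home through the guard's eye, where the nose can drop into the second notch (from 0.0275 on); slides with about 3 N and stays where it is left
- eye (a point): centre of the eye on the guard's front tongue, on the bolt's line, 9 mm above the deck while the guard is shut (it rises with the guard); the bolt's tip stands 12 mm short of it at the start and passes 18 to 19 mm beyond it when home
- sample_cup: open steel sample cup, 60 mm across, 55 mm tall, standing on the cooler's deck, front left; loose, not part of the job; origin under its centre
- tin: closed aluminium tin, 48 mm across, 60 mm tall, on the cooler's deck, left of the tray; loose bystander; origin under its centre
- brush: wooden brush 200 mm long lying on the bench; loose bystander; origin under its centre
- jar: dark bean jar with wooden cap, 90 mm across, 130 mm tall, left on the bench; loose bystander; origin under its centre
- mug: white mug, 80 mm across, 90 mm tall, right on the bench; loose bystander; origin under its centre
- scoop: steel scoop, bowl 60 mm across and 45 mm tall, with a 110 mm level handle, right on the bench; loose bystander; origin under the bowl's centre
- trier: sampling spoon 260 mm long with a dark wooden handle, about 24 mm thick, lying on the bench near the robot; loose bystander; origin under its middle

How it is judged:
By the outcome, as a careful person would: the job done as asked, in the order asked, and still so for the second after the job is handed in, with the robot touching nothing.
It also fails if it takes over 32 s, if anything falls off the work surface, if the arm or the gripper's body presses on something with over 40 N, if the wrist force passes 120 N, or if a joint passes its speed limit or range.

## Working session

There is one attempt and no reset: what is moved stays moved. The work goes in short steps, Python scripts to look and compute and a tool call to move; the robot and the scene stay as the last step left them, time stands still between calls to the robot, and variables do not carry over. Pictures are saved under pics/ and viewed, and the job is handed in when it is done.

Besides the shell and the picture viewer there is one more tool, called after "Request:" as name(argument=value, ...) on one line, values as JSON. send_rows: Moves the arm, as the interface text tells. Its arguments: {"type":"object","properties":{"plan":{"type":"array","items":{"type":"object","properties":{"hand":{"type":"number"},"x":{"type":"number"},"y":{"type":"number"},"z":{"type":"number"},"ax":{"type":"number"},"ay":{"type":"number"},"az":{"type":"number"}}}}},"required":["plan"]}

```bash
ls; mkdir -p pics
python3 - <<'E'
from plant import arm
import cv2
for n in ("side","top","wrist"):
    im=arm.snapshot(n); cv2.imwrite(f"pics/{n}0.png",im[:,:,::-1])
    c=arm.camera_info(n); print(n,c)
print(arm.state())
E
```

```text
pics
side {'intrinsics': array([[423.68066057,   0.        , 322.67720128],
       [  0.        , 423.68066057, 193.0882978 ],
       [  0.        ,   0.        ,   1.        ]]), 'R': array([[-0.86088912, -0.5085385 ,  0.01607855],
       [-0.36705823,  0.59887744, -0.71176826],
       [ 0.35233248, -0.61865532, -0.70223032]]), 't': array([ 411.46756969,  263.30818392, 1127.45109271])}
top {'intrinsics': array([[495.35855413,   0.        , 323.51505987],
       [  0.        , 495.35855413, 196.97034022],
       [  0.        ,   0.        ,   1.        ]]), 'R': array([[-0.02402574, -0.99945874,  0.02247189],
       [-0.99180549,  0.02100837, -0.12601796],
       [ 0.12547765, -0.02531542, -0.99177341]]), 't': array([ -19.74286594,  497.66018222, 1517.39917747])}
wrist {'intrinsics': array([[354.11490478,   0.        , 316.72964217],
       [  0.        , 354.11490478, 201.54941537],
       [  0.        ,   0.        ,   1.        ]]), 'R': array([[ 4.12789311e-01, -9.10826280e-01, -6.88033220e-04],
       [-8.72007554e-01, -3.95414498e-01,  2.88531107e-01],
       [-2.63073773e-01, -1.18502587e-01, -9.57470275e-01]]), 't': array([-524.71530297,  -37.22991933,  379.62251324])}
{'clock': 0.15, 'q': array([-1.21629724e+00,  5.26831916e-02,  1.40145650e+00,  1.93334958e-05,
        1.68855653e+00, -7.02881542e-02]), 'qd': array([ 8.37377391e-04, -1.54734121e-03, -3.08915245e-03, -2.83006343e-04,
        6.45401333e-05,  1.74899394e-03]), 'effort': array([ 8.84178426e-04, -3.81950498e+01, -3.60423768e+01, -6.53467646e-05,
        4.66376907e-03, -4.05067169e-05]), 'ee_pos': array([ 216.32731588, -478.13580631,  230.68820787]), 'ee_rot': array([-0.59392561,  0.38367179, -0.38305556,  0.59440455]), 'force': array([-0.00595701, -0.5770738 , -0.05808574]), 'ft_torque': array([-0.0038481 ,  0.01517987,  0.02994855]), 'finger_gap': 85.52551216764526}
```

View pics/side0.png

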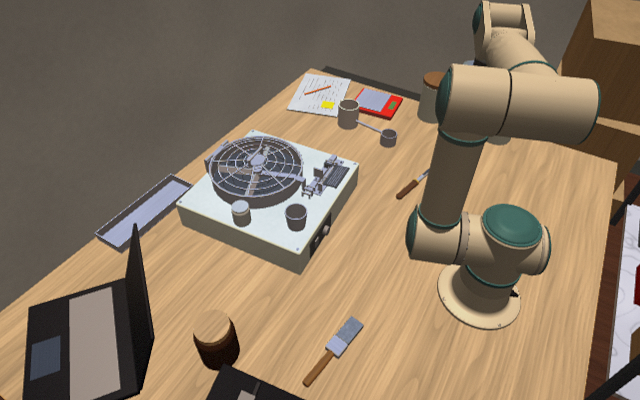

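View pics/top0.png

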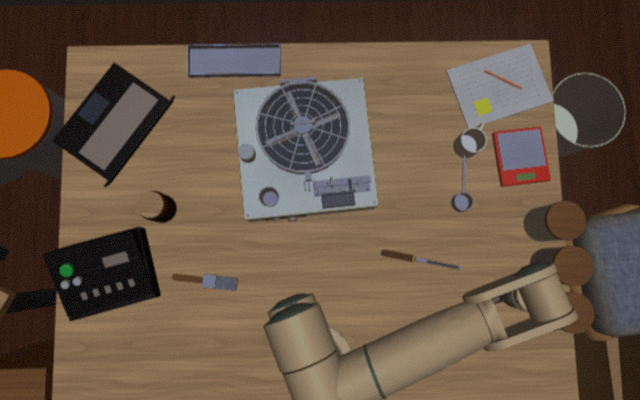

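View pics/wrist0.png

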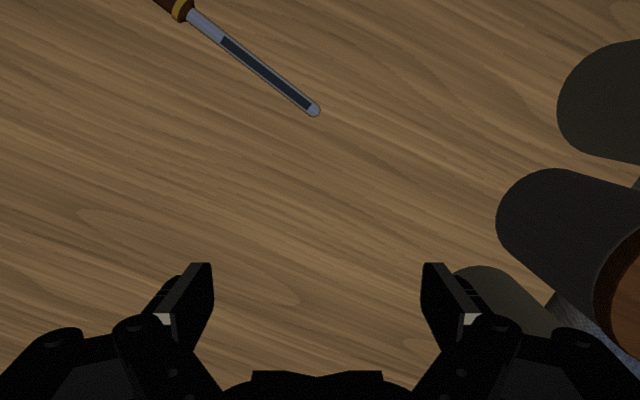

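The top view shows the cooler's deck corners near (235,89), (364,79), (378,208) and (247,219), and the catch bar as a dark plate near (338,200). I'll measure the deck.

```bash
cat > h.py <<'E'
import numpy as np, cv2
def ray(c,u,v):
    d=c["R"].T@np.linalg.inv(c["intrinsics"])@np.array([u,v,1.]); o=-c["R"].T@c["t"]; return o,d
def onz(c,u,v,z):
    o,d=ray(c,u,v); return o+d*(z-o[2])/d[2]
def proj(c,X):
    p=c["intrinsics"]@(c["R"]@np.asarray(X,float)+c["t"]); return p[:2]/p[2]
E
python3 - <<'E'
from plant import arm
import cv2,numpy as np
from h import *
im=cv2.imread("pics/top0.png"); c=arm.camera_info("top")
m=(im.min(2)>120).astype(np.uint8)
hsv=cv2.cvtColor(im,cv2.COLOR_BGR2HSV); m=((hsv[:,:,1]<40)&(hsv[:,:,2]>130)).astype(np.uint8)
m[:,:225]=0;m[:,390:]=0;m[:72]=0;m[228:]=0
m=cv2.morphologyEx(m,cv2.MORPH_OPEN,np.ones((3,3)))
cs,_=cv2.findContours(m,cv2.RETR_EXTERNAL,2); k=max(cs,key=cv2.contourArea)
r=cv2.minAreaRect(k); b=cv2.boxPoints(r); print(r)
P=np.array([onz(c,*p,110) for p in b]); print(b,P.round(1),P.mean(0)); 
for i in range(4): e=P[(i+1)%4]-P[i]; print(np.linalg.norm(e),np.degrees(np.arctan2(e[1],e[0])))
cv2.imwrite("pics/topz.png",cv2.resize(im[150:230,225:385],None,fx=5,fy=5,interpolation=cv2.INTER_CUBIC))
i2=cv2.imread("pics/side0.png");cv2.imwrite("pics/sidez.png",cv2.resize(i2[130:270,220:370],None,fx=4,fy=4,interpolation=cv2.INTER_CUBIC))
E
```

```text
((304.8438415527344, 147.610107421875), (129.74624633789062, 133.91786193847656), 84.5596694946289)
[[232.03596  89.37752]
 [365.3506   76.68089]
 [377.65173 205.8427 ]
 [244.3371  218.53932]] [[ 822.6  241.1  110. ]
 [ 856.4 -166.3  110. ]
 [ 457.2 -189.1  110. ]
 [ 428.2  205.4  110. ]] [641.10767454  22.78707944 110.        ]
408.81506744610493 -85.25193893279935
399.83521094334907 -176.73738433139997
395.5427425256264 94.21134349879553
396.0064559302793 5.171228945971489
```

View pics/topz.png

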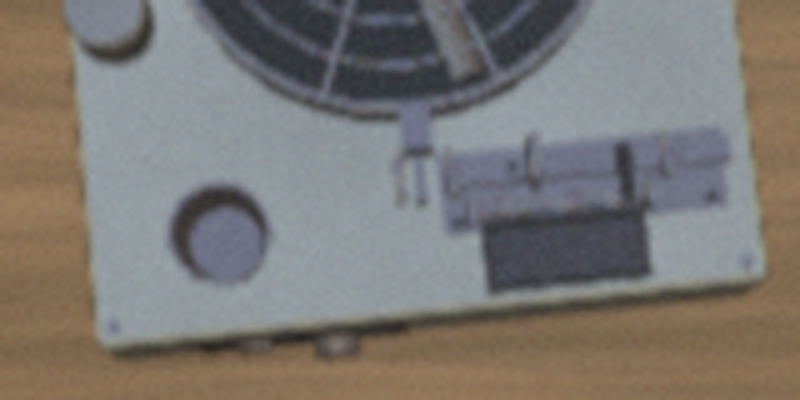

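View pics/sidez.png

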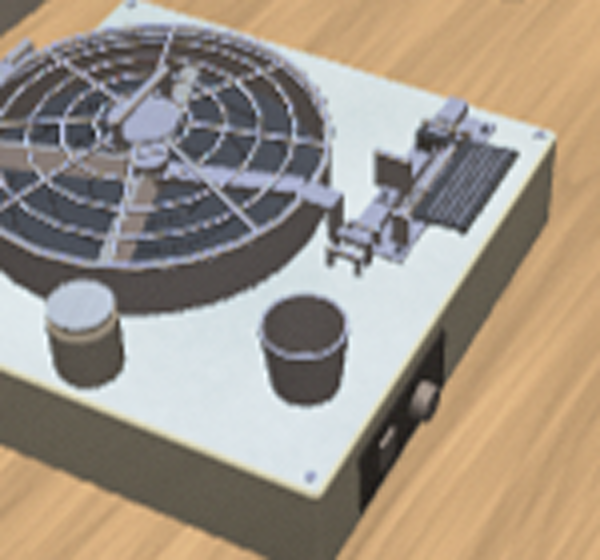

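Run:
```python
from plant import arm
import cv2,numpy as np
from h import *
from scipy.spatial.transform import Rotation as R
c=arm.camera_info("top"); s=arm.state()
M=R.from_quat(s["ee_rot"]).as_matrix(); print(M.round(3)); 
w=arm.camera_info("wrist"); print("cam in tool",(M.T@(-w["R"].T@w["t"]-s["ee_pos"])).round(1), (M.T@w["R"].T).round(3))
im=cv2.imread("pics/top0.png")
g=im.max(2); 
for n,u,v,z in [("bar",225+568/5,150+248/5,142),("tabtop",225+534/5,150+158/5,150),("barL",225+489/5,150+257/5,142),("barR",225+647/5,150+240/5,142)]:
    print(n,onz(c,u,v,z).round(1))
```

```text
[[ 0.412 -0.     0.911]
 [-0.911  0.001  0.412]
 [-0.001 -1.     0.   ]]
cam in tool [  -0.  -143.2   74.2] [[ 1.     0.001  0.001]
 [-0.    -0.289  0.957]
 [ 0.001 -0.957 -0.289]]
bar [474.5 -71.8 142. ]
tabtop [526.5 -53.1 150. ]
barL [470.2 -25.8 142. ]
barR [ 478.2 -117.9  142. ]
```

Request:
send_rows(plan=[{"hand":0.25,"x":-21,"y":-4,"z":36,"ay":-6},{"hand":0.25,"x":-42,"y":-8,"z":72,"ay":-12},{"hand":0.25,"x":-64,"y":-12,"z":108,"ay":-18},{"hand":0.25,"x":-85,"y":-16,"z":143,"ay":-24},{"hand":0.25,"x":-106,"y":-20,"z":179,"ay":-30},{"hand":0.25,"x":-127,"y":-24,"z":215,"ay":-36},{"hand":0.25,"x":-149,"y":-28,"z":250,"ay":-42},{"hand":0.25,"x":-170,"y":-30,"z":286,"ay":-48},{"hand":0.25,"x":-191,"y":-30,"z":322,"ay":-54},{"hand":0.25,"x":-212,"y":-30,"z":358,"ay":-60},{"hand":0.25,"x":-234,"y":-30,"z":394,"ay":-66},{"hand":0.25,"x":-255,"y":-30,"z":429,"ay":-70.2}])

```text
invalid input
```

Run:
```python
from plant import arm
import cv2,numpy as np
from scipy.spatial.transform import Rotation as R
import pickle
s=arm.state(); w=arm.camera_info("wrist"); im=arm.snapshot("wrist"); pickle.dump((s,w),open("w1.pkl","wb"))
cv2.imwrite("pics/w1.png",im[:,:,::-1]); print(s["clock"],s["ee_pos"],s["finger_gap"],s["force"],s["qd"].round(2)); print(R.from_quat(s["ee_rot"]).as_matrix().round(3))
```

```text
0.15 [ 216.32731588 -478.13580631  230.68820787] 85.52551216764526 [-0.00595701 -0.5770738  -0.05808574] [ 0. -0. -0. -0.  0.  0.]
[[ 0.412 -0.     0.911]
 [-0.911  0.001  0.412]
 [-0.001 -1.     0.   ]]
```

View pics/w1.png

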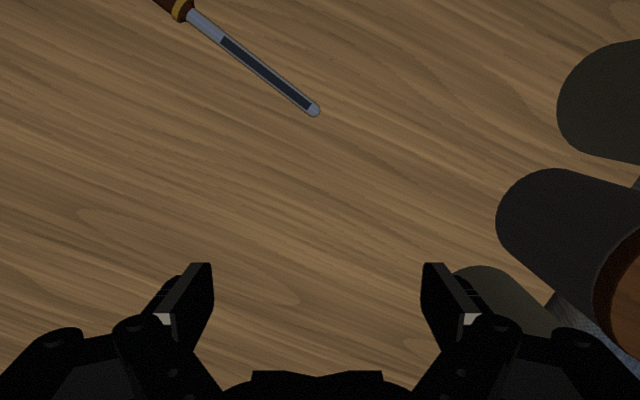

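The call was refused, and the picture is unchanged from the start view. The rows probably need all seven keys, so I'll give every one.

Request:
send_rows(plan=[{"hand":0.25,"x":-21,"y":-4,"z":36,"ax":0,"ay":-6,"az":0},{"hand":0.25,"x":-42,"y":-8,"z":72,"ax":0,"ay":-12,"az":0},{"hand":0.25,"x":-64,"y":-12,"z":108,"ax":0,"ay":-18,"az":0},{"hand":0.25,"x":-85,"y":-16,"z":143,"ax":0,"ay":-24,"az":0},{"hand":0.25,"x":-106,"y":-20,"z":179,"ax":0,"ay":-30,"az":0},{"hand":0.25,"x":-127,"y":-24,"z":215,"ax":0,"ay":-36,"az":0},{"hand":0.25,"x":-149,"y":-28,"z":250,"ax":0,"ay":-42,"az":0},{"hand":0.25,"x":-170,"y":-30,"z":286,"ax":0,"ay":-48,"az":0},{"hand":0.25,"x":-191,"y":-30,"z":322,"ax":0,"ay":-54,"az":0},{"hand":0.25,"x":-212,"y":-30,"z":358,"ax":0,"ay":-60,"az":0},{"hand":0.25,"x":-234,"y":-30,"z":394,"ax":0,"ay":-66,"az":0},{"hand":0.25,"x":-255,"y":-30,"z":429,"ax":0,"ay":-70.2,"az":0}])

```text
clock: 1.2
ee_pos: [502.6, -67.5, 261.3]
ee_rot: [0.707, 0.03, -0.03, -0.706]
force: [0.2, -1.5, -0.3]
finger_gap: 53.1
```

Run:
```python
from plant import arm
import cv2,numpy as np
from scipy.spatial.transform import Rotation as R
import pickle
s=arm.state(); w=arm.camera_info("wrist"); im=arm.snapshot("wrist"); pickle.dump((s,w),open("w1.pkl","wb"))
cv2.imwrite("pics/w2.png",im[:,:,::-1]); print(s["clock"],s["ee_pos"],s["finger_gap"],s["force"],s["qd"].round(2)); print(R.from_quat(s["ee_rot"]).as_matrix().round(3))
```

```text
1.2 [502.63575527 -67.51835342 261.27867508] 53.08944561161988 [ 0.20393825 -1.54338823 -0.32032361] [ 0.93  0.61 -0.6  -0.   -0.02  0.1 ]
[[ 0.996  0.    -0.085]
 [ 0.085 -0.     0.996]
 [ 0.    -1.    -0.   ]]
```

View pics/w2.png

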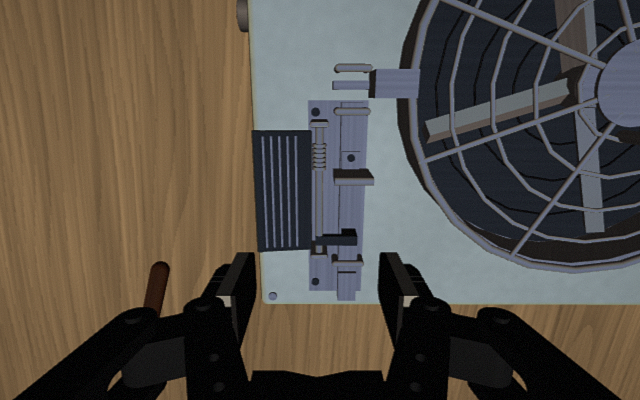

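The wrist view shows the bar at (253-310,130-250), the tab near (354,177) and the nose near (340,239). The arm was still moving in that frame, so I'll retake it at rest.

Run:
```python
from plant import arm
import cv2,numpy as np
from h import *
from scipy.spatial.transform import Rotation as R
import pickle
s=arm.state(); w=arm.camera_info("wrist"); im=arm.snapshot("wrist")
s=arm.state(); w=arm.camera_info("wrist"); im=arm.snapshot("wrist");pickle.dump((s,w),open("w3.pkl","wb"))
cv2.imwrite("pics/w3.png",im[:,:,::-1]); cv2.imwrite("pics/w3z.png",cv2.resize(im[60:310,230:430,::-1],None,fx=3,fy=3)[:600]);cv2.imwrite("pics/w3y.png",cv2.resize(im[80:270,240:400,::-1],None,fx=4,fy=4,interpolation=cv2.INTER_CUBIC)[:600]) 
print(s["clock"],s["ee_pos"],s["finger_gap"],s["force"],s["qd"].round(2)); print(R.from_quat(s["ee_rot"]).as_matrix().round(3))
```

```text
1.3 [503.63755997 -64.9973119  260.436513  ] 53.8848744357431 [ 0.05785796 -0.59808559  0.0364733 ] [-0.1  -0.04  0.04 -0.04  0.02 -0.  ]
[[ 0.996 -0.001 -0.088]
 [ 0.088  0.002  0.996]
 [-0.001 -1.     0.002]]
```

View pics/w3.png

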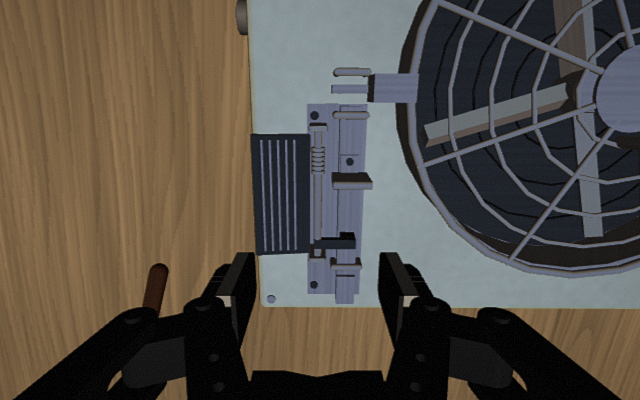

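View pics/w3y.png

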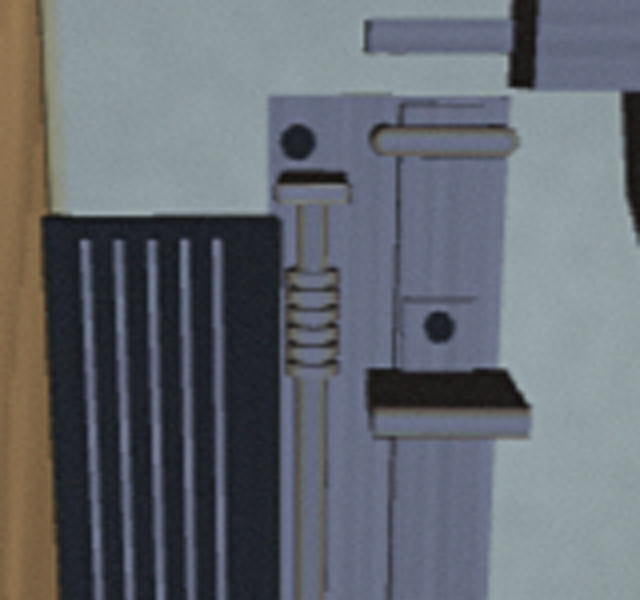

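Run:
```python
import pickle,numpy as np
from h import *
from plant import arm
from scipy.spatial.transform import Rotation as R
s,w=pickle.load(open("w3.pkl","rb"))
ct=arm.camera_info("top"); cs=arm.camera_info("side")
L=onz(w,333.3,189.2,159);Rr=onz(w,372.3,189.2,159);tab=(L+Rr)/2
print("tab push top",L,Rr,np.linalg.norm(L-Rr),np.degrees(np.arctan2((Rr-L)[1],(Rr-L)[0])))
B=[onz(w,u,v,142) for u,v in [(250.7,133.8),(310,135),(312,251.5),(260.5,254)]]
bar=np.mean(B,0);print(np.round(B,1),bar.round(1))
M=R.from_quat(s["ee_rot"]).as_matrix()
print("tab-bar in tool",M.T@(tab-bar),"expect x56,z11")
print("tab/bar rel TCP tool", M.T@(tab-s["ee_pos"]),M.T@(bar-s["ee_pos"]))
# deck edge line: front edge and bar side yaw
e=B[0]-B[3];print("bar yaw",np.degrees(np.arctan2(-e[0],e[1]))); e=B[1]-B[2];print(np.degrees(np.arctan2(-e[0],e[1])))
a,b=onz(w,306.5,104,118),onz(w,307.5,291,118); e=a-b;print("plate",np.degrees(np.arctan2(-e[0],e[1])))
a,b=onz(w,249.5,30,110),onz(w,262,306,110); e=a-b;print("deck",np.degrees(np.arctan2(-e[0],e[1])))
print("in top",proj(ct,tab),proj(ct,bar),"side",proj(cs,tab),proj(cs,bar))
print("toolyaw",np.degrees(np.arctan2(M[1,0],M[0,0])))
# finger tips
```

```text
tab push top [515.28080433 -54.60558738 159.        ] [543.01220771 -52.12793969 159.        ] 27.84186544515444 5.1055053727301
[[ 452.2  -22.8  142. ]
 [ 495.4  -19.8  142. ]
 [ 504.7 -112.1  142. ]
 [ 463.5 -118.   142. ]] [478.9 -68.2 142. ]
tab-bar in tool [ 51.32717796 -17.01892759  10.35068669] expect x56,z11
tab/bar rel TCP tool [ 26.50338022 101.43297051   9.17962327] [-24.82379774 118.4518981   -1.17106342]
bar yaw 6.754878472106623
5.776178034514167
plate 4.935944997106302
deck 4.814806624456779
in top [332.00145931 180.20630421] [337.31603901 198.12140618] side [317.74724797 167.00347739] [335.0335527  174.48824493]
toolyaw 5.049765838114153
```

Request:
send_rows(plan=[{"hand":0.25,"x":-2.5,"y":25,"z":-8,"ax":0,"ay":0,"az":0},{"hand":0.25,"x":-2.5,"y":50,"z":-8,"ax":0,"ay":0,"az":0},{"hand":0.25,"x":-2.5,"y":75,"z":-8,"ax":0,"ay":0,"az":0},{"hand":0.25,"x":-2.5,"y":88,"z":-8,"ax":0,"ay":0,"az":0},{"hand":0.25,"x":-2.5,"y":88,"z":-8,"ax":0,"ay":0,"az":0},{"hand":0.25,"x":-2.5,"y":88,"z":-8,"ax":0,"ay":0,"az":0}])

```text
clock: 1.85
ee_pos: [499.4, -78.7, 173.2]
ee_rot: [0.707, 0.027, -0.028, -0.707]
force: [0.0, -0.2, -0.5]
finger_gap: 53.7
```

```bash
cat > snap.py <<'E'
import sys
from plant import arm
import cv2,numpy as np,pickle
from h import *
from scipy.spatial.transform import Rotation as R
n=sys.argv[1]
s=arm.state(); w=arm.camera_info("wrist"); im=arm.snapshot("wrist"); i2=arm.snapshot("side")
pickle.dump((s,w),open(n+".pkl","wb"))
cv2.imwrite(f"pics/{n}.png",im[:,:,::-1]); cv2.imwrite(f"pics/{n}s.png",cv2.resize(i2[130:230,280:380,::-1],None,fx=6,fy=6,interpolation=cv2.INTER_CUBIC))
M=R.from_quat(s["ee_rot"]).as_matrix()
print(s["clock"],s["ee_pos"],s["finger_gap"],s["force"],s["ft_torque"]);print("tab rel TCP",M.T@(np.array([529.15,-53.4,141])-s["ee_pos"]))
E
python3 snap.py w4
```

```text
1.85 [499.44631886 -78.67018851 173.24305532] 53.65920484714122 [ 0.02205574 -0.24768337 -0.47649759] [0.01056217 0.01414362 0.00279376]
tab rel TCP [31.60158242 32.21031343 22.89850245]
```

View pics/w4.png

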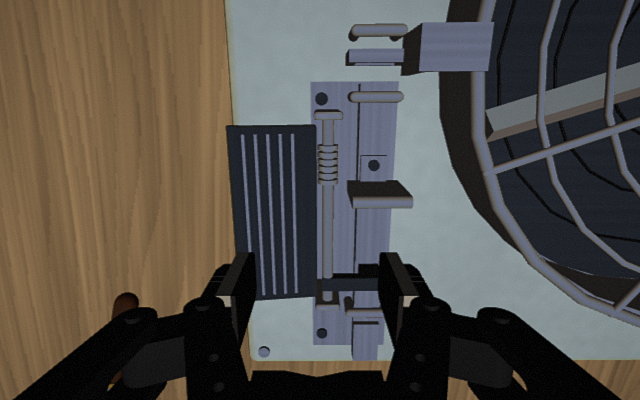

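View pics/w4s.png

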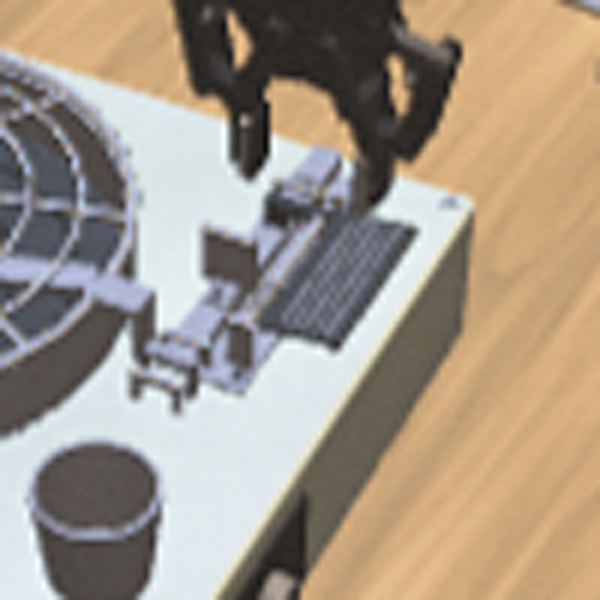

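```bash
python3 - <<'E'
import pickle,numpy as np
from h import *
from scipy.spatial.transform import Rotation as R
s,w=pickle.load(open("w4.pkl","rb"));M=R.from_quat(s["ee_rot"]).as_matrix();T=s["ee_pos"]
for z in (11,-11):
  for y in (0,-3,-6,-10): print(z,y,[proj(w,T+M@np.array([sx*26.8,y,z])).round(1) for sx in(-1,1)])
L=onz(w,352,207.5,159);Q=onz(w,412.5,207.5,159);print(M.T@((L+Q)/2-T),np.linalg.norm(L-Q),(L+Q)/2)
a=onz(w,228,125.5,142);b=onz(w,315,124,142);print("bar +y end",M.T@(a-T),M.T@(b-T))
E
python3 - <<'E'
import cv2
im=cv2.imread("pics/w4.png");cv2.imwrite("pics/w4z.png",cv2.resize(im[160:340,200:430],None,fx=3.4,fy=3.3,interpolation=cv2.INTER_CUBIC))
E
```

```text
11 0 [array([253.8, 244.2]), array([376.1, 244.3])]
11 -3 [array([252.6, 247. ]), array([377.2, 247.1])]
11 -6 [array([251.4, 249.9]), array([378.4, 250. ])]
11 -10 [array([249.7, 254. ]), array([380. , 254.1])]
-11 0 [array([256.3, 288.7]), array([373.8, 288.7])]
-11 -3 [array([255.2, 292.2]), array([374.8, 292.3])]
-11 -6 [array([254. , 295.8]), array([375.9, 295.9])]
-11 -10 [array([252.5, 300.9]), array([377.3, 301. ])]
[31.33050183 14.21060422 23.37356856] 28.226291983658566 [528.8620514 -52.9463595 159.       ]
bar +y end [-42.15687119  31.2894367   59.46036728] [-0.10552781 31.24496489 60.20524771]
```

View pics/w4z.png

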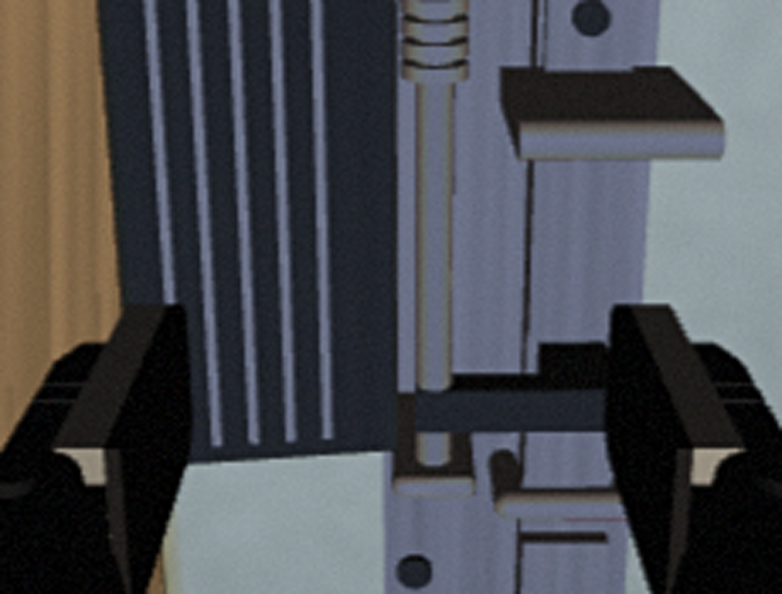

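Request:
send_rows(plan=[{"hand":0.25,"x":0,"y":12,"z":6,"ax":0,"ay":0,"az":0},{"hand":0.25,"x":0,"y":24,"z":6,"ax":0,"ay":0,"az":0},{"hand":0.25,"x":0,"y":32,"z":6,"ax":0,"ay":0,"az":0},{"hand":0.25,"x":0,"y":36,"z":6,"ax":0,"ay":0,"az":0},{"hand":0.25,"x":0,"y":36,"z":6,"ax":0,"ay":0,"az":0}])

```text
clock: 2.37
ee_pos: [498.9, -71.5, 136.0]
ee_rot: [-0.706, -0.027, 0.029, 0.707]
force: [-2.4, 0.4, 3.9]
finger_gap: 53.3
```

```bash
python3 snap.py w5
```

```text
2.3667 [498.89875903 -71.54998344 136.00295238] 53.32818899600092 [-2.44541358  0.40763105  3.90910658] [ 0.10876515  0.34990249 -0.00541043]
tab rel TCP [31.58273535 -5.06112899 15.6985912 ]
```

View pics/w5.png

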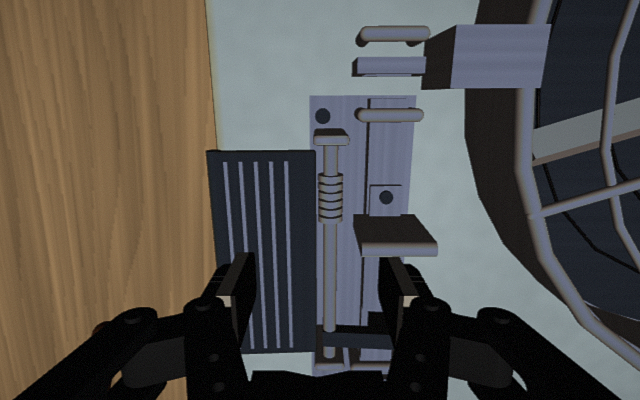

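View pics/w5s.png

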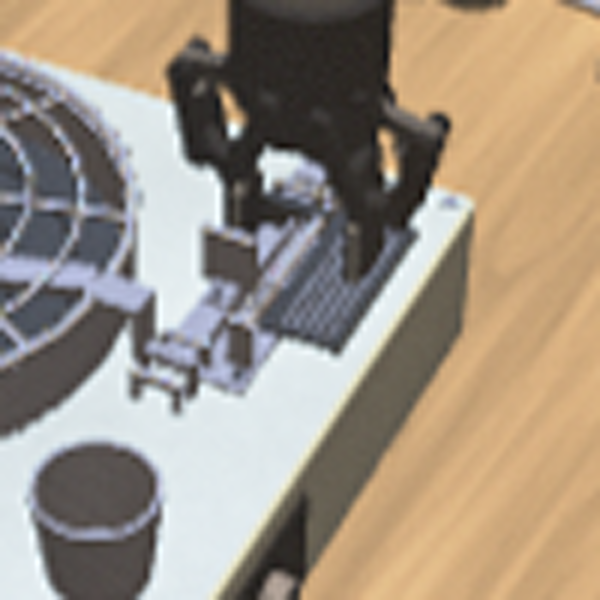

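The left finger is on the bar (3.9 N) and the right one stands behind the tab, about 5 mm short of it. I'll press straight down.

Request:
send_rows(plan=[{"hand":0.25,"x":0,"y":2.5,"z":0,"ax":0,"ay":0,"az":0},{"hand":0.25,"x":0,"y":5,"z":0,"ax":0,"ay":0,"az":0},{"hand":0.25,"x":0,"y":7.5,"z":0,"ax":0,"ay":0,"az":0},{"hand":0.25,"x":0,"y":8,"z":0,"ax":0,"ay":0,"az":0},{"hand":0.25,"x":0,"y":8,"z":0,"ax":0,"ay":0,"az":0}])

```text
clock: 2.88
ee_pos: [499.9, -71.9, 129.6]
ee_rot: [0.707, 0.028, -0.028, -0.706]
force: [-1.6, 0.9, 5.6]
finger_gap: 53.3
```

```bash
python3 snap.py w6
```

```text
2.8833 [499.94681427 -71.90340483 129.64946016] 53.252319017750416 [-1.63805063  0.89723005  5.61087061] [ 0.0450469   0.33997097 -0.01689689]
tab rel TCP [ 30.58919694 -11.32037734  16.13030963]
```

View pics/w6.png

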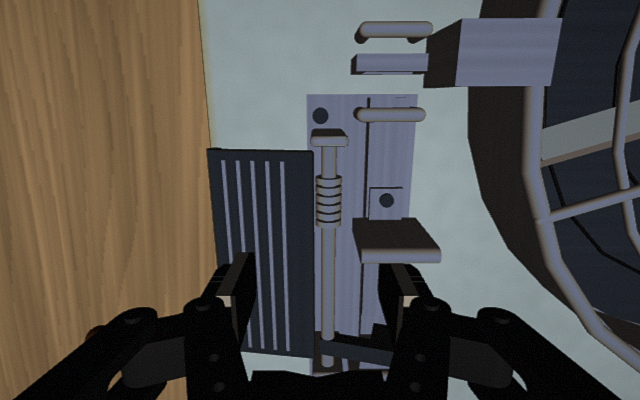

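Request:
send_rows(plan=[{"hand":0.25,"x":0,"y":2,"z":0,"ax":0,"ay":0,"az":0},{"hand":0.25,"x":0,"y":4,"z":0,"ax":0,"ay":0,"az":0},{"hand":0.25,"x":0,"y":4,"z":0,"ax":0,"ay":0,"az":0},{"hand":0.25,"x":0,"y":4,"z":0,"ax":0,"ay":0,"az":0}])

```text
clock: 3.32
ee_pos: [500.3, -72.0, 128.0]
ee_rot: [0.707, 0.029, -0.027, -0.706]
force: [-5.5, 0.5, 17.5]
finger_gap: 53.5
```

Request:
send_rows(plan=[{"hand":0.25,"x":0,"y":0,"z":2,"ax":0,"ay":0,"az":0},{"hand":0.25,"x":0,"y":0,"z":4,"ax":0,"ay":0,"az":0},{"hand":0.25,"x":0,"y":0,"z":6,"ax":0,"ay":0,"az":0},{"hand":0.25,"x":0,"y":0,"z":8,"ax":0,"ay":0,"az":0},{"hand":0.25,"x":0,"y":0,"z":10,"ax":0,"ay":0,"az":0},{"hand":0.25,"x":0,"y":0,"z":12,"ax":0,"ay":0,"az":0},{"hand":0.25,"x":0,"y":0,"z":12,"ax":0,"ay":0,"az":0}])

```text
clock: 3.9
ee_pos: [500.0, -62.7, 128.2]
ee_rot: [0.709, 0.029, -0.026, -0.704]
force: [-2.4, -11.5, 15.3]
finger_gap: 53.2
```

```bash
python3 snap.py w7
```

```text
3.9 [499.97781471 -62.66791051 128.24905414] 53.21434440040851 [ -2.36906159 -11.46748183  15.29582339] [-1.83400781  0.82284353  0.29042597]
tab rel TCP [ 29.86232986 -12.66609045   6.87812392]
```

View pics/w7.png

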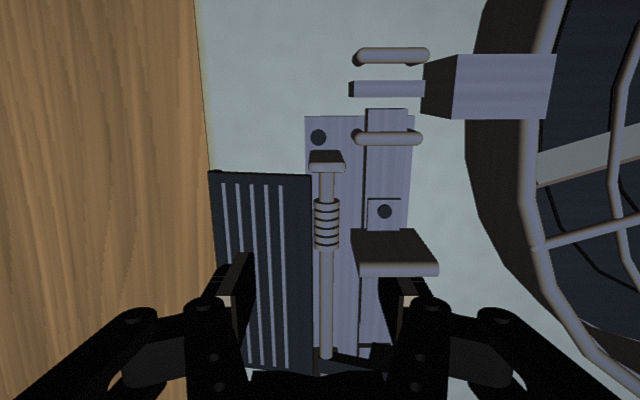

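View pics/w7s.png

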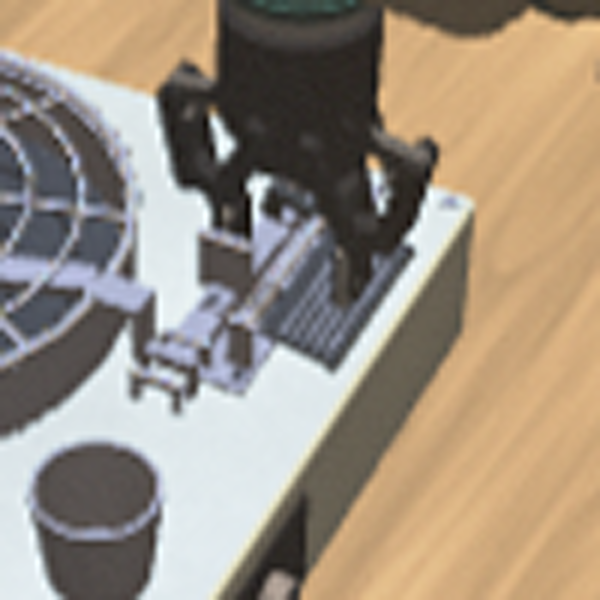

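The bolt is sliding while the bar is still fully pressed at 15 N. I'll keep going.

Request:
send_rows(plan=[{"hand":0.25,"x":0,"y":0,"z":2,"ax":0,"ay":0,"az":0},{"hand":0.25,"x":0,"y":0,"z":4,"ax":0,"ay":0,"az":0},{"hand":0.25,"x":0,"y":0,"z":6,"ax":0,"ay":0,"az":0},{"hand":0.25,"x":0,"y":0,"z":8,"ax":0,"ay":0,"az":0},{"hand":0.25,"x":0,"y":0,"z":10,"ax":0,"ay":0,"az":0},{"hand":0.25,"x":0,"y":0,"z":12,"ax":0,"ay":0,"az":0},{"hand":0.25,"x":0,"y":0,"z":14,"ax":0,"ay":0,"az":0},{"hand":0.25,"x":0,"y":0,"z":16,"ax":0,"ay":0,"az":0},{"hand":0.25,"x":0,"y":0,"z":18,"ax":0,"ay":0,"az":0},{"hand":0.25,"x":0,"y":0,"z":20,"ax":0,"ay":0,"az":0},{"hand":0.25,"x":0,"y":0,"z":20,"ax":0,"ay":0,"az":0}])

```text
clock: 4.92
ee_pos: [498.3, -42.6, 128.2]
ee_rot: [0.709, 0.029, -0.026, -0.704]
force: [-2.7, -9.9, 16.6]
finger_gap: 53.6
```

```bash
python3 snap.py w8
```

```text
4.9167 [498.34968321 -42.58159206 128.2155861 ] 53.60792068993603 [-2.65469911 -9.88738801 16.59573918] [-1.76798467  0.98768742  0.17524602]
tab rel TCP [ 29.91824535 -12.57059288 -13.26715845]
```

View pics/w8.png

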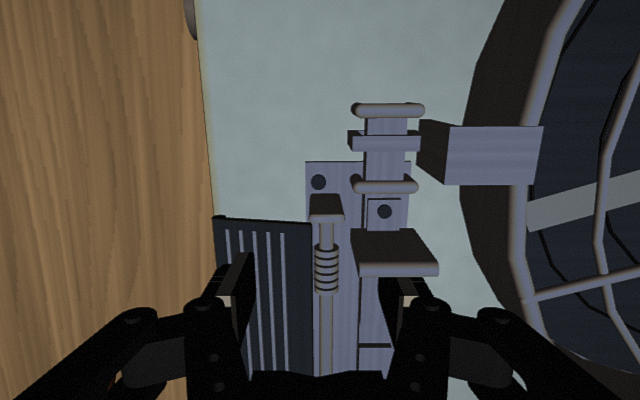

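The bolt is through the eye and about 24 mm along. I'll push on to the end stop.

Request:
send_rows(plan=[{"hand":0.25,"x":0,"y":0,"z":2,"ax":0,"ay":0,"az":0},{"hand":0.25,"x":0,"y":0,"z":4,"ax":0,"ay":0,"az":0},{"hand":0.25,"x":0,"y":0,"z":6,"ax":0,"ay":0,"az":0},{"hand":0.25,"x":0,"y":0,"z":8,"ax":0,"ay":0,"az":0},{"hand":0.25,"x":0,"y":0,"z":8,"ax":0,"ay":0,"az":0},{"hand":0.25,"x":0,"y":0,"z":8,"ax":0,"ay":0,"az":0}])

```text
clock: 5.52
ee_pos: [497.8, -35.9, 128.3]
ee_rot: [0.71, 0.029, -0.025, -0.704]
force: [-3.3, -15.5, 15.7]
finger_gap: 53.1
```

Request:
send_rows(plan=[{"hand":0.25,"x":0,"y":0,"z":1,"ax":0,"ay":0,"az":0},{"hand":0.25,"x":0,"y":0,"z":2,"ax":0,"ay":0,"az":0},{"hand":0.25,"x":0,"y":0,"z":2,"ax":0,"ay":0,"az":0}])

```text
clock: 5.77
ee_pos: [497.8, -35.7, 128.3]
ee_rot: [0.711, 0.028, -0.025, -0.702]
force: [-1.9, -24.4, 13.1]
finger_gap: 52.9
```

```bash
python3 snap.py w9
```

```text
5.7667 [497.79287315 -35.69837076 128.30091317] 52.93907360298817 [ -1.90305137 -24.41140051  13.05337522] [-3.90613346  0.70511622 -0.35745073]
tab rel TCP [ 30.0053068  -12.31372226 -20.14789559]
```

View pics/w9.png

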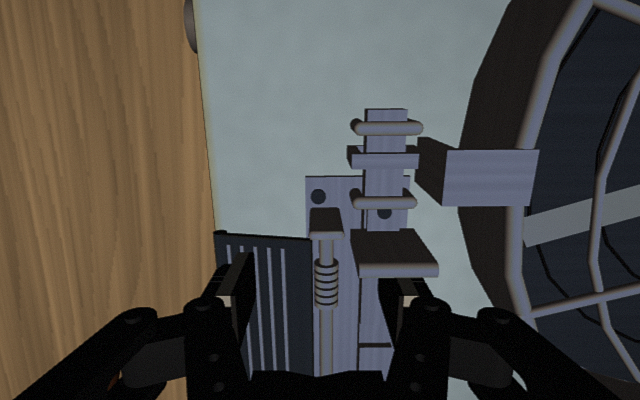

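The force rose from 15 N to 24 N with no further travel at about 31 mm, so the bolt is at its end stop. I'll ease off the tab, then let the catch up and withdraw.

Request:
send_rows(plan=[{"hand":0.25,"x":0,"y":0,"z":-2,"ax":0,"ay":0,"az":0},{"hand":0.25,"x":0,"y":0,"z":-4.5,"ax":0,"ay":0,"az":0},{"hand":0.25,"x":0,"y":0,"z":-4.5,"ax":0,"ay":0,"az":0},{"hand":0.25,"x":0,"y":-5,"z":-4.5,"ax":0,"ay":0,"az":0},{"hand":0.25,"x":0,"y":-10,"z":-4.5,"ax":0,"ay":0,"az":0},{"hand":0.25,"x":0,"y":-18,"z":-4.5,"ax":0,"ay":0,"az":0},{"hand":0.25,"x":0,"y":-35,"z":-4.5,"ax":0,"ay":0,"az":0},{"hand":0.25,"x":0,"y":-60,"z":-4.5,"ax":0,"ay":0,"az":0},{"hand":0.25,"x":0,"y":-90,"z":-5,"ax":0,"ay":0,"az":0},{"hand":0.25,"x":0,"y":-110,"z":-5,"ax":0,"ay":0,"az":0},{"hand":0.25,"x":0,"y":-110,"z":-5,"ax":0,"ay":0,"az":0}])

```text
clock: 6.78
ee_pos: [498.3, -35.2, 240.0]
ee_rot: [0.707, 0.031, -0.025, -0.706]
force: [1.1, 0.2, 0.2]
finger_gap: 53.4
```

```bash
python3 snap.py w10; python3 -c "
from plant import arm;import cv2
cv2.imwrite('pics/t10.png',arm.snapshot('side')[:,:,::-1])"
```

```text
6.7833 [498.32281391 -35.20235155 240.01253384] 53.43269348853405 [1.08555551 0.19982381 0.15331386] [-0.01851958  0.02948561  0.03555595]
tab rel TCP [ 28.48903319  99.28572742 -20.3880109 ]
```

View pics/w10.png

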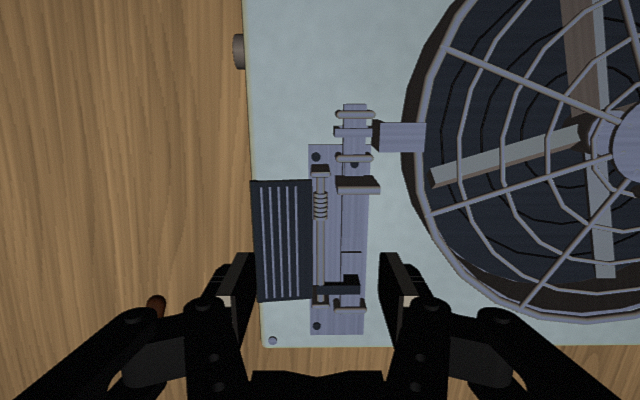

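View pics/w10s.png

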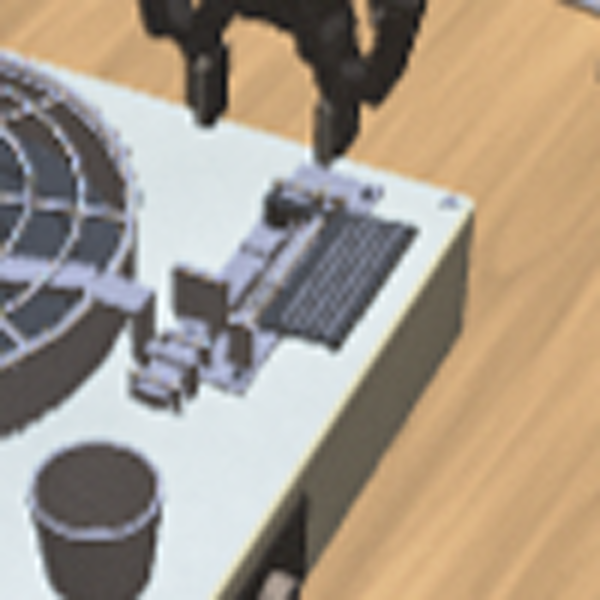

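View pics/t10.png

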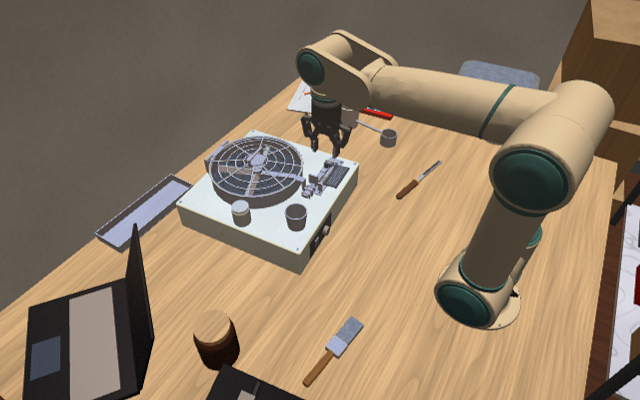

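The bolt passes through the eye (tip near (354,105)). The bar in the side view sits as it did before the press, so the catch is up. A quick number check of the tab and bar follows.

Run:
```python
import pickle,numpy as np,cv2
from h import *
s,w=pickle.load(open("w10.pkl","rb"))
im=cv2.imread("pics/w10.png")
cv2.imwrite("pics/w10z.png",cv2.resize(im[90:310,240:390],None,fx=4,fy=4,interpolation=cv2.INTER_CUBIC)[:600,:])
print([int(x) for x in im[180:202,358].mean(1)])
p=onz(w,359,193.5,159); a=np.radians(4.9)
print(p,(p-np.array([529,-53.2,159]))@np.array([-np.sin(a),np.cos(a),0]))
a4=cv2.imread("pics/w4s.png").astype(int);b4=cv2.imread("pics/w10s.png").astype(int)
print("bar region diff",np.abs(a4-b4)[260:350,290:400].mean())
```

```text
[30, 25, 26, 31, 26, 26, 62, 94, 109, 120, 122, 121, 117, 110, 101, 114, 120, 116, 118, 116, 115, 119]
[526.54611879 -21.50252718 159.        ] 31.791230923561667
bar region diff 1.774175084175084
```

View pics/w10z.png

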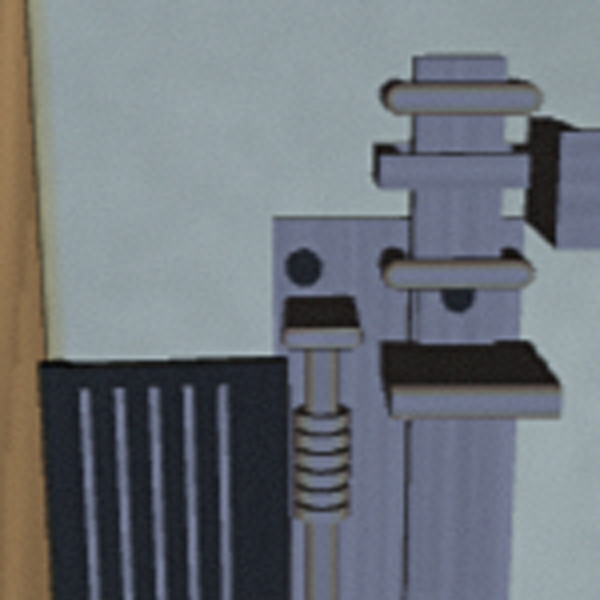

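The tab has travelled about 31 to 32 mm, the bolt passes through the eye, and the bar is back at its unpressed place (the image there matches the one before the press). I'll hand it in.

```bash
python3 -c "
from plant import arm
print(arm.hand_in())"
```

```text
the job is handed in; nothing more can be done
None
```

The guard is bolted and the job is handed in, at about 7 s on the clock of the 32 s allowed. One fingertip pressed the thumb bar to its stop at about 15 N and held it there. The other pushed the tab about 31 mm to the end stop, where the force rose to 24 N with no further travel. I then eased off the tab, lifted straight up and left the gripper clear.

**Last checks:**
- **Bolt:** the pictures put the tab's travel at 31.8 mm, against 31 mm nominal, which is within the camera error. The bolt can be seen through the eye.
- **Catch:** the bar looks the same as before the press, so I judge it has sprung up. I saw the nose lying across the bolt, but did not measure its seat in the second notch separately.
- **Contact and bystanders:** the tool force is back to about 1 N, in free air. The guard, cup, tin, jar and brush look unmoved in the side view; I did not measure any of the bystanders.

**Failed or disagreed:** my first move call was refused for missing keys, and nothing moved. The first reading of the spacing from bar to tab across the bolt was 51 mm against the stated 56 mm, so I placed the bar finger from the tab instead.

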